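# Pump up the die lock-up until the indicator pin is fully out

## Task

Lock the cutting die in its frame: press the pump's big round plunger down, let it spring back up, and repeat until the thin indicator pin beside it stands fully out of its bushing. Do not touch the pin or press the small release button on the other side of the plunger, and leave the loose things around the pump where they are. Finish with the plunger let go and back up.

Things in the scene. Friction and masses are not known exactly. Their poses are not given: they have to be found in the camera images.
- pump: fixed lock-up pump, a grey block 84 x 210 mm and 70 mm high on a foot plate 100 x 230 x 10 mm, bolted to the table. Origin under the block's centre at table height, z up, y along the block's long side. The plunger stands at the block's centre, the indicator pin 78 mm from it towards -y, the release button 78 mm from it towards +y. On its +x side a steel frame 290 x 400 mm, 36 mm high, holds a plywood cutting die; it begins 55 mm from the plunger axis
- plunger (a joint): travel of the plunger in m: 0 = up at rest, 0.024 = pressed to its stop. It is a spring: about 5 N to start it, 10 N at its stop, and returns by itself when let go. Downward travel lifts the indicator pin by roughly a quarter of that travel (about 6 mm per full stroke), the return leaves the pin where it is; further strokes with the pin fully out do no harm
- plunger_top (a point): top centre of the plunger's bare aluminium mushroom cap, 76 mm in diameter with a flat top about 60 mm across and 22 mm thick; 134 mm above the table when up; moves with the plunger
- indicator_pin (a joint): how far the steel indicator pin is out, in m: 0 = tip 1 mm above its bushing, 0.030 = fully out at its stop. It starts partly in, 0.001 to 0.012, and stays where pumping leaves it
- pin_tip (a point): top of the indicator pin, 14 mm in diameter, in a dark bushing 30 mm in diameter whose rim is 78 mm above the table; the tip is 79 mm above the table when in, 109 mm when fully out
- release (a joint): travel of the small steel release button in m: 0 = not pressed, 0.006 = pressed; to be left alone
- release_top (a point): top centre of the release button, 22 mm in diameter, in a low dark ring on the pump block, 92 mm above the table
- oil_can: loose upright can, 56 mm in diameter, 130 mm high, origin under its centre; to be left alone
- tape_roll: loose roll of tape lying flat, 100 mm in outer diameter, 48 mm high, origin under its centre; to be left alone
- hammer: loose hammer 260 mm long, 96 mm across the head and 26 mm high, lying across the table in front of the pump on the robot's side, origin half-way along it; to be left alone

How it is judged:
By the outcome, as a careful person would: the job done as asked, in the order asked, and still so for the second after the job is handed in, with the robot touching nothing.
It also fails if it takes over 42 s, if anything falls off the work surface, if the arm or the gripper's body presses on something with over 40 N, if the wrist force passes 120 N, or if a joint passes its speed limit or range.

## Robot

A 7-joint arm with a two-finger parallel gripper is mounted at the origin on the work surface. World frame = base frame: x ahead of the robot, y to its left, z up, the work surface at z = 0. Lengths are in m, angles in rad, forces in N, time in s.
With the tool pointing down it reaches from about 0.375 to 0.925 m from the base axis. Payload 3.1 kg.
Tool frame: the origin (TCP) lies between the finger pads; the fingertips stand 19 mm ahead of it and the grasp point (between the pads) is the TCP; z points along the fingers, y is the direction in which the jaws open and shut (so a half turn about z gives the same grasp; the last joint's range is limited). The gripper opens to 85 mm and grips with 20 to 120 N. Pads are 22 mm wide; open, the fingers measure 114 mm over their backs; the gripper's body (76 mm by 85 mm) begins 54 mm behind the grasp point. The pads swing forward as they close: fully open they stand 13 mm farther back than shut.
Start: joints at [1.159, 0.383, 0.044, 1.598, -0.018, 1.161, -0.05], TCP at [0.201, -0.618, 0.25] pointing down, gripper open.
Joint ranges: [-2.61, 2.61], [-0.41, 2.15], [-1.48, 1.57], [0, 2.5], [-1.57, 4.71], [0.05, 1.97], [-2.85, 2.85]. Speed limits (rad/s): [2.79, 2.79, 3.14, 3.14, 3.14, 3.14, 3.14].

## Interface

Orientations are given as a unit quaternion [x, y, z, w].
In Python, from bench import move_ptp, movel, move_j, move_gripper, pause, inverse_kinematics, read_camera, camera_params, MotionError, sign_off, look_for, tip_of, read_time_s, read_qpos, read_joint_vel, read_effort, read_eef_pos, read_tcp_rot, read_ft_force, read_ft_torque, read_finger_gap gives the robot as it stands. Calls block until the motion is done:
- move_ptp(position, orientation): joint-space move of the TCP to a pose.
- movel(position, orientation=None, speed=0.15): straight line of the TCP; orientation=None keeps the orientation; speed is the mean speed in m/s.
- move_j(angles): joint-space move.
- move_gripper(opening, effort=None): finger opening in m; effort is the grip in N (None keeps the last); returns when the fingers have stopped.
- pause(seconds).
- inverse_kinematics(position, orientation): joint angles nearest the present ones, or None.
- read_camera(name): name is "scene" or "top" or "wrist"; returns the picture (384x512x3 uint8, red, green, blue); there is no depth.
- camera_params(name): a dict with "K" (3x3 intrinsics, pixels), "dist_coeffs" ([k1, k2, p1, p2, k3] as OpenCV has them; the pictures are not rectified), "camera_from_world" (4x4, takes a point from world to camera coordinates). Camera axes: x right, y down, z forward; pixel columns grow to the right and rows downward; lengths in m; the calibration is good to about 2 mm. A picture is of the moment at which its call begins: read the wrist's pose just before it. camera_params takes no time and is no camera call; for the wrist camera it gives the pose at the moment of the call.
A pose or a line that the arm cannot do raises MotionError and nothing moves.
- sign_off(): hands the job in, once; it reports no verdict.
Trained networks look in the newest picture that a camera, given by its name, has taken for a name from the list of things; names that differ only in an ending like _2 or _b are one class to them, and where a whole thing is asked for, a point or a joint stands for the part that bears it (a point fixed in the world has none). Each returns a list of dicts, best first, with "confidence" (0 to 1); they miss things now and then, are a little off and sometimes report something else, mostly with a low value. They report only what shows in the picture. A call takes as long as a camera call.
- look_for(camera, name): "at" ([column, row] in pixels, amid what is visible of it).
- tip_of(camera, name): "at" ([column, row] in pixels: a listed point, or the origin of a listed thing).
Readings, each from a call of its own:
- read_time_s(): time.
- read_qpos(): joint angles.
- read_joint_vel(): joint speeds.
- read_effort(): joint torques, N m.
- read_eef_pos(): TCP position.
- read_tcp_rot(): TCP orientation.
- read_ft_force(): force on the tool from outside, world axes, zero at the start.
- read_ft_torque(): the same for the moment, N m.
- read_finger_gap(): finger opening in m.
Only numpy, scipy, OpenCV 4.12 (cv2) and the standard library are available. Lean on these libraries where they do the work, as an engineer would, in place of code of your own. Each camera call takes 0.05 s, during which the arm holds its last target.

## Working session

There is one attempt and no reset: what is moved stays moved. The work goes in short steps, each a Python script; the robot and the scene stay as the last script left them, time stands still between calls to the robot, and variables do not carry over. Pictures are saved under pics/ and viewed, and the job is handed in when it is done.

```bash
mkdir -p pics
python3 - <<'E'
from bench import *
import cv2
for c in ["scene","top"]:
    im=read_camera(c); cv2.imwrite(f"pics/{c}0.png",im[:,:,::-1])
    for n in ["plunger_top","pin_tip","release_top","pump"]:
        print(c,n,tip_of(c,n)[:2])
print(read_time_s(),read_tcp_rot(),read_ft_force(),read_finger_gap())
E
```

```text
scene plunger_top [{'at': [261.7, 217.6], 'confidence': 0.7}]
scene pin_tip []
scene release_top [{'at': [291.0, 213.0], 'confidence': 0.59}]
scene pump [{'at': [262.4, 243.6], 'confidence': 0.95}]
top plunger_top [{'at': [273.4, 164.1], 'confidence': 0.97}]
top pin_tip [{'at': [299.8, 180.8], 'confidence': 0.36}]
top release_top [{'at': [251.0, 152.7], 'confidence': 0.57}]
top pump [{'at': [274.0, 172.8], 'confidence': 0.66}]
0.5 [ 9.87715833e-01  1.56260775e-01 -4.11452133e-08 -5.67773206e-05] [-0.41774259  0.55096161  0.13782505] 0.08517622600445335
```

View pics/scene0.png

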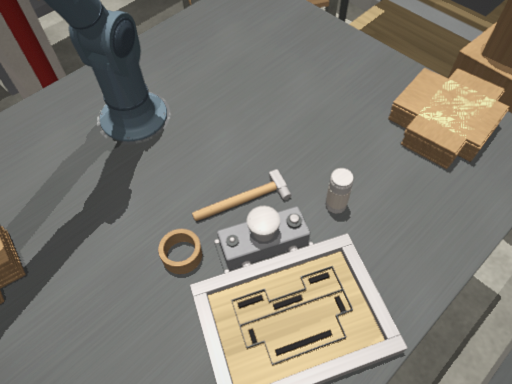

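View pics/top0.png

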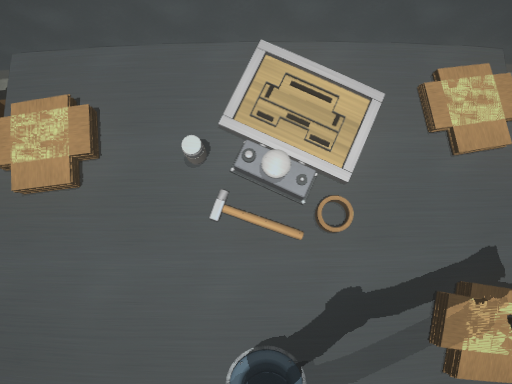

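```bash
cat > h.py <<'E'
import numpy as np,cv2
from bench import *
def ray(c,uv,P=None):
    P=P or camera_params(c); K=np.array(P["K"]);T=np.array(P["camera_from_world"])
    n=cv2.undistortPoints(np.array([[uv]],float),K,np.array(P["dist_coeffs"],float))[0,0]
    R=T[:3,:3];o=-R.T@T[:3,3];return o,R.T@np.array([n[0],n[1],1])
def atz(c,uv,z,P=None):
    o,d=ray(c,uv,P);return o+d*(z-o[2])/d[2]
def proj(c,p,P=None):
    P=P or camera_params(c);T=np.array(P["camera_from_world"])
    return cv2.projectPoints(np.array([p],float),cv2.Rodrigues(T[:3,:3])[0],T[:3,3],np.array(P["K"]),np.array(P["dist_coeffs"],float))[0][0,0]
E
python3 - <<'E'
from h import *
print(atz("top",[273.4,164.1],.134),atz("scene",[261.7,217.6],.134))
print(atz("top",[299.8,180.8],.085),atz("top",[251,152.7],.092),atz("scene",[291,213],.092),atz("top",[274,172.8],0),atz("scene",[262.4,243.6],0))
E
```

```text
[ 0.58816023 -0.02766022  0.134     ] [ 0.59033629 -0.03694961  0.134     ]
[ 0.5524593 -0.0991606  0.085    ] [0.62880422 0.02881477 0.092     ] [0.61378238 0.03831038 0.092     ] [ 0.59120142 -0.03588538  0.        ] [ 0.58881687 -0.03488914  0.        ]
```

The scene view shows the plunger cap at about (264,217), the pin bushing at (232,240) and the release button at (294,219). The top view shows the cap at (276,163), the pin at (302,180) and the release at (249,155). These put the plunger near (0.59, -0.034). I'll hover above it and refine with the wrist camera.

Run:
```python
from h import *
for uv in ([276,163],[273.4,164.1]): print(atz("top",uv,.134))
for a in (-117,-27,0,18,63,153):
    r=np.radians(a); q=[np.cos(r/2),np.sin(r/2),0,0]
    s=inverse_kinematics([.59,-.034,.27],q); print(a,None if s is None else np.round(s,2))
P=camera_params("wrist");T=np.array(P["camera_from_world"]);print(np.round(-T[:3,:3].T@T[:3,3],3),np.round(T[2,:3],2),read_eef_pos(),P["K"][0])
```

```text
[ 0.59092797 -0.03435252  0.134     ]
[ 0.58816023 -0.02766022  0.134     ]
-117 [ 0.92  0.55 -1.24  1.68  0.54  1.3   2.25]
-27 [ 0.36  0.29 -0.44  1.7   0.13  1.18 -2.16]
0 [ 0.39  0.29 -0.48  1.7   0.15  1.18 -1.7 ]
18 [ 0.41  0.3  -0.51  1.7   0.16  1.18 -1.39]
63 [ 0.46  0.31 -0.56  1.7   0.18  1.18 -0.62]
153 [ 0.53  0.33 -0.66  1.7   0.21  1.19  0.92]
[ 0.279 -0.593  0.374] [-0.3  -0.1  -0.95] [ 0.20062652 -0.61823132  0.25023539] [265.09447206   0.         250.14204694]
```

```bash
cat >> h.py <<'E'
r=np.radians(153);Q=[float(np.cos(r/2)),float(np.sin(r/2)),0,0]
E
python3 - <<'E'
from h import *
move_ptp([.59,-.034,.25],Q)
move_gripper(0)
P=camera_params("wrist")
im=read_camera("wrist"); cv2.imwrite("pics/w1.png",im[:,:,::-1])
for n,z in (("plunger_top",.134),("pin_tip",.085),("release_top",.092)):
    d=tip_of("wrist",n)[:1]; print(n,d,[atz("wrist",x["at"],z,P) for x in d])
print(read_time_s(),read_eef_pos(),read_ft_force(),read_finger_gap())
E
```

```text
plunger_top [{'at': [249.3, 191.2], 'confidence': 0.82}] [array([ 0.58910537, -0.03352475,  0.134     ])]
pin_tip [{'at': [183.1, 180.3], 'confidence': 0.48}] [array([ 0.55801325, -0.10181787,  0.085     ])]
release_top [{'at': [323.2, 178.9], 'confidence': 0.65}] [array([0.6257246 , 0.03906741, 0.092     ])]
3.9583 [ 0.59001002 -0.033987    0.25000283] [ 0.35829131  0.14220443 -0.46768464] 6.538553170253244e-05
```

View pics/w1.png

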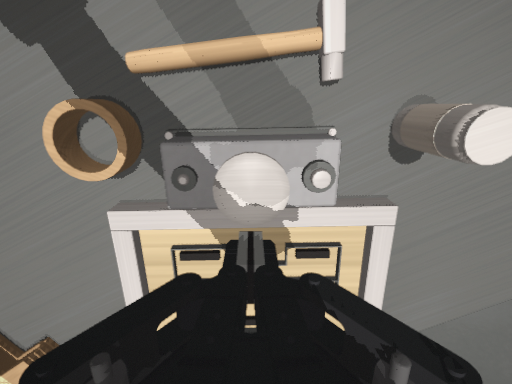

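The wrist view shows the cap at (251,187), the pin in its bushing at (183,180) and the release at (320,178). This agrees with the top camera to about 1 mm. First I'll do one monitored stroke.

Run:
```python
from h import *
X,Y=.5895,-.0335
movel([X,Y,.157],Q,speed=.2)
for z in (.150,.142,.134,.131,.129):
    movel([X,Y,z],Q,speed=.08); f=read_ft_force(); print(z,read_eef_pos()[2],np.round(f,1))
    if f[2]>35: break
im=read_camera("wrist"); cv2.imwrite("pics/w2.png",im[:,:,::-1])
movel([X,Y,.160],Q,speed=.1)
print(read_time_s(),read_ft_force())
```

```text
0.15 0.15207572943497957 [2.4 0.6 3.1]
0.142 0.14375663194026558 [ 1.7 -0.1  5.5]
0.134 0.13599873156525996 [1.1 0.6 7.3]
0.131 0.13335690093832836 [-0.5  0.5  7.9]
0.129 0.1315244826748862 [ 1.1 -0.2  8.8]
6.3333 [-0.19328907 -0.29037589 -0.04742037]
```

View pics/w2.png

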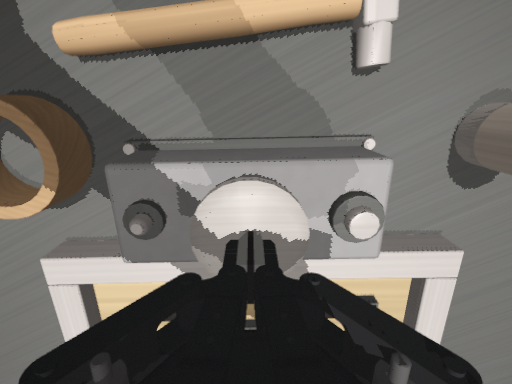

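The pin now stands slightly out at (140,222), and the spring force builds as expected. I'll run full strokes a little further down, because the arm sags about 2 mm.

Run:
```python
from h import *
X,Y=.5895,-.0335
for i in range(5):
    movel([X,Y,.1255],Q,speed=.07); pause(.1); f=read_ft_force(); z=read_eef_pos()[2]
    P=camera_params("wrist"); im=read_camera("wrist"); cv2.imwrite(f"pics/s{i}.png",im[:,:,::-1])
    d=tip_of("wrist","pin_tip")[:1]
    print(round(z,4),np.round(f,1),d)
    movel([X,Y,.160],Q,speed=.12); pause(.15)
    if f[2]>60: break
print(read_time_s(),read_ft_force())
a=[cv2.imread(f"pics/s{i}.png")[150:270,80:240] for i in (0,2,4)]
cv2.imwrite("pics/cmp.png",cv2.resize(np.hstack(a),None,fx=1.6,fy=1.6))
```

```text
0.1287 [-9.5 -0.8 23.1] [{'at': [130.7, 234.7], 'confidence': 0.63}]
0.1288 [-7.6 -0.8 18.9] [{'at': [123.0, 240.3], 'confidence': 0.75}]
0.1287 [-7.1 -0.8 19.6] [{'at': [121.8, 246.4], 'confidence': 0.95}]
0.1288 [-7.1 -0.5 19.3] [{'at': [121.4, 247.0], 'confidence': 0.7}]
0.1288 [-7.4 -0.8 20.4] [{'at': [123.9, 247.8], 'confidence': 0.63}]
13.5 [-0.40070408 -0.02104477 -1.04124136]
```

View pics/cmp.png

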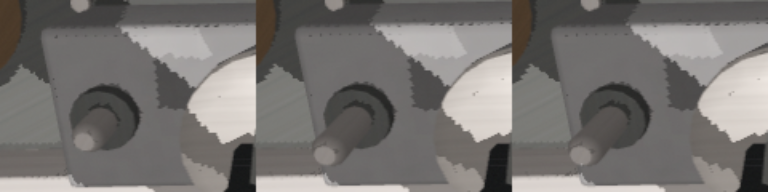

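The pin stopped rising after the third of these strokes. It sits at about (122,247) in the full frame from then on. I'll add two strokes for margin, then back off and check the pin height by projection.

Run:
```python
from h import *
X,Y=.5895,-.0335
for i in range(2):
    movel([X,Y,.1255],Q,speed=.07); pause(.15)
    movel([X,Y,.160],Q,speed=.12); pause(.2)
movel([X,Y,.25],Q,speed=.2); pause(.3)
P=camera_params("wrist"); im=read_camera("wrist")
u=np.array([np.cos(np.radians(63)),np.sin(np.radians(63))])
pin=np.array([X,Y])-.078*u
print("tip",tip_of("wrist","pin_tip")[:2])
for z in (.097,.103,.109): print(z,proj("wrist",[*pin,z],P))
pl=tip_of("wrist","plunger_top")[:1];print("plunger",pl,proj("wrist",[X,Y,.134],P),proj("wrist",[X,Y,.110],P))
print(proj("wrist",[*(np.array([X,Y])+.078*u),.092],P),tip_of("wrist","release_top")[:1])
v=im.copy()
p=proj("wrist",[*pin,.109],P).astype(int);cv2.circle(v,tuple(map(int,p)),6,(255,0,0),1)
cv2.imwrite("pics/w9.png",cv2.resize(v,None,fx=1.5,fy=1.5)[:,:,::-1])
cv2.imwrite("pics/t9.png",read_camera("top")[:,:,::-1])
print(read_time_s(),read_ft_force())
```

```text
tip [{'at': [174.5, 189.6], 'confidence': 0.61}]
0.097 [177.77236715 182.69917   ]
0.103 [176.30168668 184.29835795]
0.109 [174.76986495 185.96382498]
plunger [{'at': [253.3, 196.4], 'confidence': 0.94}] [249.90083728 193.74051153] [249.92556905 186.27991499]
[320.93186676 181.46097065] [{'at': [324.1, 180.0], 'confidence': 0.84}]
17.5167 [ 0.14057859 -0.26170802 -0.09475448]
```

View pics/w9.png

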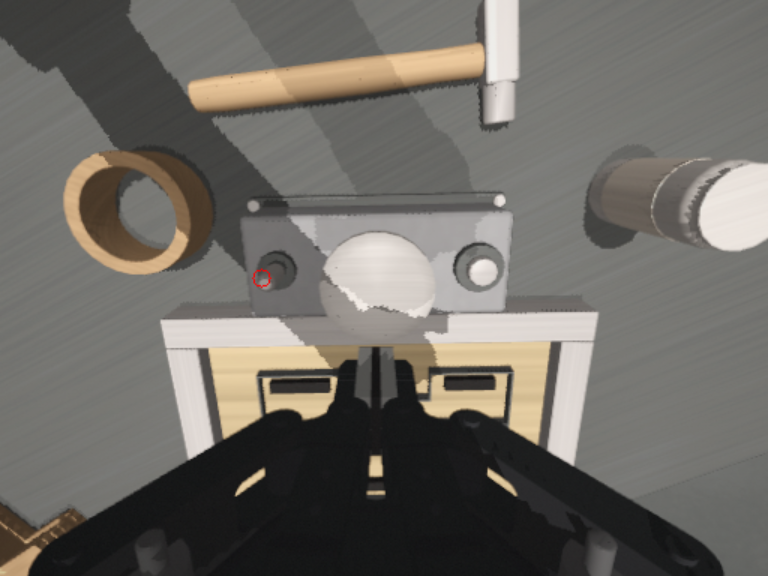

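View pics/t9.png

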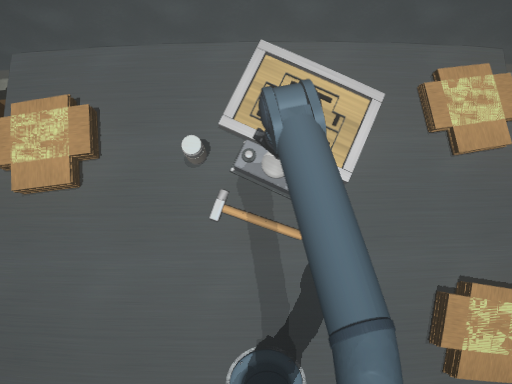

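The projection marker for a tip at z = 0.109 falls on the pin tip at about (262,280) in the 1.5x picture. The cap is up, and the can, hammer and tape are where they were. I'm handing in.

Run:
```python
from bench import *
sign_off()
```

```text
the job is handed in; nothing more can be done
```

The indicator pin is fully out as far as my checks show. I pressed the plunger with closed fingers for one slow, slightly short stroke (about 2 mm off the stop) and then seven full strokes. It was let go after each one, and the job was handed in at about 17.5 s with the gripper clear above the pump.

- **Pin:** it stopped rising after the fourth stroke in total, and the four later strokes moved it no further. The network put the tip at (174.5, 189.6), against a projected (174.8, 186.0) for fully out. The 3.6-pixel row difference is close to the plunger's 2.7-pixel offset in the same frame.
- **Plunger:** the cap is back up. It was seen at (253, 196), against a projected (250, 194) for up and (250, 186) for pressed down.
- **Forces:** the highest wrist reading at the bottom of the strokes I measured was about 25 N. It was near zero after I backed off. I did not read the force on the last two strokes.
- **Surroundings:** the fingers were only ever over the plunger, clear of the pin and the release button. The oil can and hammer look unmoved in the top view. The arm hid the tape roll there, but the wrist view shows it in place.

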